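# Switch the light distributor to the fitted outlet

## Task

The microscope's light distributor is shut: pull its selector knob out to unlock it, turn it until the nose points to the outlet that has the upright light-guide ferrule in it, then feel for that outlet's notch and push the knob gently back in until it is fully home, and let go. Never force the nose against the toothed collar, neither pressing nor twisting, and leave everything else on the table and on the box where it is.

Things in the scene. Friction and masses are not known exactly. Their poses are not given: they have to be found in the camera images.
- distributor: White light distributor box, 220 x 240 x 80 mm, origin under its centre, +x the shut direction of its selector. On its top: the selector knob on a vertical axis 30 mm from the centre towards -x, and four outlets on an arc 75 mm from that axis, about 38 and 74 degrees either side of +x. One outlet holds the ferrule, three have flat steel caps 28 mm wide, 6 mm high.
- selector: Black selector knob. Origin on its axis, level with the box's top when fully home, rising with it; z up, +x along its nose. Pulls straight up 16 mm to a stop against about 2 N of rubbing and stays where left. Starts home, within 0.05 rad of shut; turns 1.75 rad either way (0.04 N m), but only when more than 7 mm out; home, the nose is caught in the collar.
- knob_bar (a point): Point on the selector's axis 39 mm above its origin, on its grip bar: 46 mm long along the selector's x, 14 mm thick, 14 to 48 mm above the origin; a good height to grip. The bar stands on a disc 52 mm wide whose top is 16 mm above the origin. Nothing else within 55 mm of the axis rises above that disc.
- nose_tip (a point): Outer end of the selector's square radial nose, 48 mm from the axis along the selector's +x. The nose is 8 mm wide and lies 6 to 14 mm above the selector's origin; this point is half-way up.
- head: Fixed aluminium foot under the selector: a disc 92 mm wide, 5 mm high, origin under its centre on the selector's axis, +x the shut direction. It carries the toothed collar (64 mm inside, 86 mm outside diameter) round the knob.
- collar_top (a point): On the axis, level with the tops of the collar's teeth (13 mm above the head's origin). A notch 11.2 mm wide for each outlet (0.04 rad play either way) and a wide recess at shut. Each notch lies 0.06 to 0.2 rad to one side of its outlet, which side unknown, so feel for it: on a tooth the nose stops 7 mm above home. Over 25 N between nose and collar, pressing or twisting, damages it.
- ferrule_foot (a point): Centre of the foot, on the box's top, of the light-guide ferrule: an upright steel tube end 45 mm tall, 28 mm wide at the foot and 20 to 24 mm above, fixed in one of the four outlets, 75 mm from the selector's axis.
- objective_a: A steel microscope objective, 32 mm wide and 55 mm tall, standing loose beside the distributor (on its left, +y). Origin at its underside.
- objective_b: A second loose objective, 30 mm wide and 45 mm tall, beside the distributor on its right. Origin at its underside.
- dish: A small glass dish, 56 mm wide and 12 mm high, lying loose on the back part of the distributor's top, about 106 mm from the selector's axis. Origin at its underside.
- mouse: A loose black computer mouse, 105 x 60 x 34 mm, on a mat at the left. Origin at its underside.
- slide_box: A loose plastic box of slides, 102 x 82 x 34 mm, at the right. Origin at its underside.
- oil_bottle: A small loose amber bottle, 32 mm wide, 60 mm tall, at the right. Origin at its underside.
- stain_jar: A loose glass jar, 50 mm wide, 70 mm tall, at the far right. Origin at its underside.

How it is judged:
By the outcome, as a careful person would: the job done as asked, in the order asked, and still so for the second after the job is handed in, with the robot touching nothing.
It also fails if it takes over 45 s, if anything falls off the work surface, if the arm or the gripper's body presses on something with over 40 N, if the wrist force passes 120 N, or if a joint passes its speed limit or range.

## Robot

A 6-joint arm with a two-finger parallel gripper is mounted at the origin on the work surface. World frame = base frame: x ahead of the robot, y to its left, z up, the work surface at z = 0. Lengths are in mm, angles in rad, forces in N, time in s.
With the tool pointing down it reaches from about 350 to 775 mm from the base axis. Payload 7.3 kg.
Tool frame: the origin (TCP) lies at the very end of the fingers, on their centre line; the grasp point (between the pads) lies 19 mm behind it; z points along the fingers, y is the line along which they close (so a half turn about z gives the same grasp; the last joint's range is limited). The gripper opens to 92 mm and grips with 3 to 60 N. Pads are 19 mm wide; open, the fingers measure 130 mm over their backs; the gripper's body (75 mm by 190 mm) begins 47 mm behind the grasp point.
Start: joints at [-0.146, 0.342, 1.524, -0, 1.275, -0.146], TCP at [525.019, 0.019, 226.741] pointing down, gripper open.
Joint ranges: [-2.53, 2.53], [-0.77, 2.02], [0.04, 2.7], [-1, 4.14], [0.28, 2.66], [-3.11, 3.11]. Speed limits (rad/s): [2.57, 2.57, 3.14, 3.14, 3.14, 3.14].

## Interface

Orientations are given as [roll, pitch, yaw] about the fixed x, y, z axes, in that order (R = Rz(yaw) Ry(pitch) Rx(roll)).
In Python, from plant import * gives the robot as it stands.
- The arm moves only by the tool arm_command, never from a script. Its arguments are lists of equal length, an entry for each row: "gripper": the finger opening in mm, from 0 to 91.8; "dp": the shift along the tool's x, y, z in units of 25 mm (1.0 is 25 mm), a list of three; "twist": the turn about the tool's z in units of 5 degrees (1.0 is 5 degrees). A call has exactly 5 rows; each row shifts and turns the commanded pose from where the row before left it, along the tool's axes as they then stand; what a row does not reach is not made up. A row lasts 1/8 s, in which the tool goes at most 62.5 mm and 10.7 degrees, less where a joint would pass 70% of its speed; a pose out of reach is approached as far as the arm can. A call is refused whole if a number of a shift passes 1 or a number of a turn 1, either way. A call with a gripper value outside its range is refused whole. The fingers move at their own pace and stop on an object; the grip force is fixed at half the most. Time passes only in rows, so rows that do not move let the fingers close, or fill a call up. It gives the time, the measured TCP pose, the force, the opening and the grip force at its end, in the units of the state.
- get_obs(): the state, without advancing time (a new reading comes with each control period).
- capture(name): name is "scene" or "side" or "wrist"; returns the picture (400x640x3 uint8, red, green, blue); there is no depth.
- get_calibration(name): a dict with "mtx" (3x3 intrinsics, pixels), "dist_coeffs" ([k1, k2, p1, p2, k3] as OpenCV has them; the pictures are not rectified), "position" and "attitude" of the camera in the world; the wrist camera has in their place "mount" (4x4, takes a point from camera to tool coordinates, whose origin is the TCP and whose axes are the flange's). Camera axes: x right, y down, z forward; pixel columns grow to the right and rows downward; lengths in mm; the calibration is good to about 2 mm. A picture is of the moment at which its call begins: read the wrist's pose just before it. get_calibration takes no time and is no camera call.
- close_job(): hands the job in; it is judged then, once.
The state is a dict: "time": time; "joint_positions": joint angles; "dq": joint speeds; "tau": joint torques, N m; "tool_pos": TCP position; "tcp_rot": TCP orientation; "contact_force": force on the tool from outside, world axes, zero at the start; "moment": the same for the moment, N m; "grip_width": finger opening in mm; "finger_force": force on a finger pad.
Only numpy, scipy, OpenCV 4.12 (cv2) and the standard library are available. Lean on these libraries where they do the work, as an engineer would, in place of code of your own. Each camera call takes 0.05 s, during which the arm holds its last target. There are 200 camera calls.

## Working session

There is one attempt and no reset: what is moved stays moved. The work goes in short steps, Python scripts to look and compute and a tool call to move; the robot and the scene stay as the last step left them, time stands still between calls to the robot, and variables do not carry over. Pictures are saved under pics/ and viewed, at most 10 in all, crops included, and the job is handed in when it is done.

Besides the shell and the picture viewer there is one more tool, called after "Emit:" by a JSON object that holds its "method" and its "body". arm_command: Moves the arm, as the interface text tells. Its arguments: {"type":"object","properties":{"gripper":{"type":"array"},"dp":{"type":"array"},"twist":{"type":"array"}},"required":["gripper","dp","twist"]}

```bash
mkdir -p pics
python3 - <<'E'
from plant import *
import cv2,numpy as np
o=get_obs();print(o)
for n in ["scene","wrist"]:
    im=capture(n);cv2.imwrite(f"pics/{n}0.png",im[:,:,::-1])
    print(n,get_calibration(n))
print(get_calibration("side"))
E
```

```text
{'time': 0.0, 'joint_positions': array([-1.46014491e-01,  3.42679653e-01,  1.52504016e+00, -8.34648395e-06,
        1.27536840e+00, -1.45990203e-01]), 'dq': array([ 0.00019219,  0.00092464, -0.00071493, -0.00107446,  0.00082861,
       -0.00060864]), 'tau': array([ 7.61924657e-04, -4.31245601e+01, -2.44219762e+01,  7.17750052e-02,
        5.59406646e-02, -1.04314388e-04]), 'tool_pos': array([5.24590607e+02, 7.22893805e-02, 2.26059231e+02]), 'tcp_rot': array([-3.14011185e+00, -2.09665385e-04,  1.57077432e+00]), 'contact_force': array([ 0.37724805,  0.1327344 , -0.60098929]), 'moment': array([ 0.0144803 , -0.00150173, -0.06999545]), 'finger_force': 0.0, 'grip_width': 91.4066356870734}
scene {'mtx': array([[443.60937603,   0.        , 325.7199432 ],
       [  0.        , 443.60937603, 196.92317528],
       [  0.        ,   0.        ,   1.        ]]), 'dist_coeffs': array([-0.09171183,  0.        ,  0.        ,  0.        ,  0.        ]), 'position': array([1223.66546798,   62.33890015, 1250.86061004]), 'attitude': array([-2.59944407, -0.00769731,  1.6672839 ])}
wrist {'mtx': array([[30
[... 262 characters left out ...]
e-03, -9.60223924e-01, -2.79228858e-01,
         7.45440092e+01],
       [ 9.99998728e-01,  1.39428599e-03, -7.74562641e-04,
         1.94483917e-01],
       [ 1.13307846e-03, -2.79227633e-01,  9.60224268e-01,
        -1.58075471e+02],
       [ 0.00000000e+00,  0.00000000e+00,  0.00000000e+00,
         1.00000000e+00]])}
{'mtx': array([[421.62232211,   0.        , 316.64557807],
       [  0.        , 421.62232211, 195.42095091],
       [  0.        ,   0.        ,   1.        ]]), 'dist_coeffs': array([-0.08608425,  0.        ,  0.        ,  0.        ,  0.        ]), 'position': array([  -6.09510861, -722.9323726 ,  951.8908755 ]), 'attitude': array([-2.34015804, -0.01962234, -0.61148256])}
```

View pics/scene0.png

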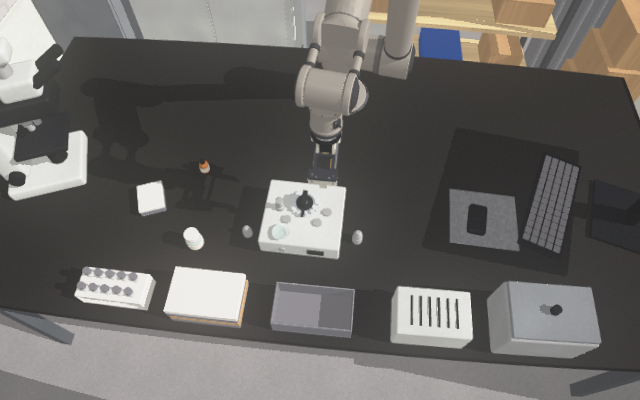

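View pics/wrist0.png

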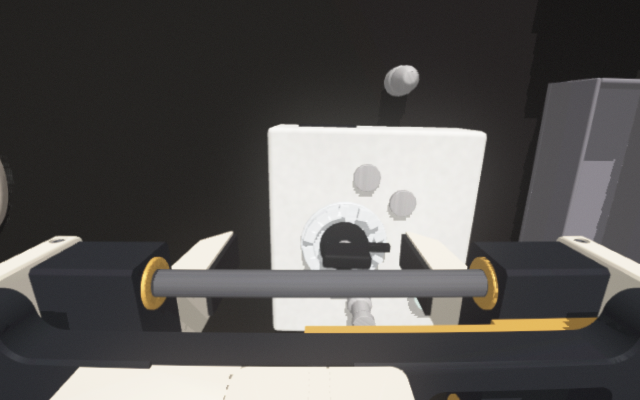

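The wrist view looks along +y. It shows the knob axis near (345,245), the nose tip near (388,247) pointing to +x, caps at (367,178) and (402,203), and the ferrule near (362,310). That puts the ferrule in the −74° outlet (−y side). The scene view agrees, with the knob at (305,203) and the ferrule at (279,203).

```bash
cat > h.py <<'E'
from plant import *
import cv2,numpy as np
from scipy.spatial.transform import Rotation as Ro
def cam(name,o=None):
    c=get_calibration(name)
    if name=="wrist":
        T=np.eye(4);T[:3,:3]=Ro.from_euler('xyz',o['tcp_rot']).as_matrix();T[:3,3]=o['tool_pos']
        T=T@c['mount'];return c,T[:3,:3],T[:3,3]
    return c,Ro.from_euler('xyz',c['attitude']).as_matrix(),c['position']
def cast(name,px,z,o=None):
    c,R,t=cam(name,o)
    p=cv2.undistortPoints(np.array(px,float).reshape(-1,1,2),c['mtx'],c['dist_coeffs']).reshape(-1,2)
    d=np.c_[p,np.ones(len(p))]@R.T
    return t+d*((np.array(z,float)-t[2])/d[:,2])[:,None]
E
python3 - <<'E'
from h import *
o=get_obs()
np.set_printoptions(precision=1,suppress=True)
print(cast("wrist",[(367,178),(402,203),(388,247),(345,243),(272,129),(478,133),(274,329)],[86,86,90,96,80,80,80],o))
print(cast("scene",[(305,203),(285,219),(316,222),(327,211),(268,181),(345,187),(260,246),(342,251)],[110,86,86,86,80,80,80,80]))
a=cv2.imread("pics/wrist0.png")[150:350,240:480];cv2.imwrite("pics/w0c.png",cv2.resize(a,None,fx=3,fy=3,interpolation=cv2.INTER_CUBIC)[:600])
E
```

```text
[[ 572.4   10.1   86. ]
 [ 609.4  -15.9   86. ]
 [ 597.3  -63.1   90. ]
 [ 551.3  -55.9   96. ]
 [ 478.5   57.5   80. ]
 [ 681.    54.5   80. ]
 [ 470.9 -175.2   80. ]]
[[ 566.   -54.5  110. ]
 [ 613.  -109.5   86. ]
 [ 613.7  -16.6   86. ]
 [ 573.2   12.3   86. ]
 [ 480.8 -183.2   80. ]
 [ 478.7   59.8   80. ]
 [ 705.  -169.9   80. ]
 [ 696.7   67.4   80. ]]
```

View pics/w0c.png

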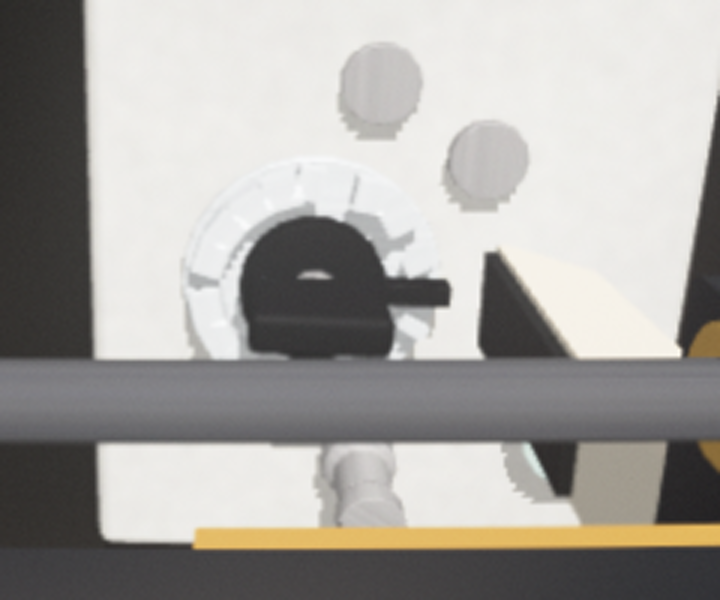

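The collar, nose and three caps are clear, and the axis is about (553,−62). First I go above the knob and narrow the fingers so they clear the ferrule, then turn by −90°.

Emit:
{"method": "arm_command", "body": {"gripper": [40,40,40,40,40], "dp": [[-0.5,0.23,0.37],[-0.5,0.23,0.37],[-0.5,0.23,0.37],[-0.5,0.23,0.37],[-0.5,0.23,0.37]], "twist": [0,0,0,0,0]}}

```text
time: 0.72
tool_pos: [554.1, -63.5, 179.7]
tcp_rot: [-3.141, -0.0, 1.57]
contact_force: [-0.5, 0.6, -0.1]
grip_width: 46.3
finger_force: 0.0
```

Emit:
{"method": "arm_command", "body": {"gripper": [40,40,40,40,40], "dp": [[0,0,0],[0,0,0],[0,0,0],[0,0,0],[0,0,0]], "twist": [-1,-1,-1,-1,-1]}}

```text
time: 1.35
tool_pos: [554.0, -63.0, 180.1]
tcp_rot: [-3.142, -0.0, 2.01]
contact_force: [-0.3, -0.2, -0.8]
grip_width: 39.9
finger_force: 0.0
```

Emit:
{"method": "arm_command", "body": {"gripper": [40,40,40,40,40], "dp": [[0,0,0],[0,0,0],[0,0,0],[0,0,0],[0,0,0]], "twist": [-1,-1,-1,-1,-1]}}

```text
time: 1.98
tool_pos: [554.0, -63.0, 180.1]
tcp_rot: [3.142, 0.0, 2.446]
contact_force: [0.4, -0.0, -0.0]
grip_width: 40.4
finger_force: 0.0
```

Emit:
{"method": "arm_command", "body": {"gripper": [40,40,40,40,40], "dp": [[0,0,0],[0,0,0],[0,0,0],[0,0,0],[0,0,0]], "twist": [-1,-1,-1,-1,-1]}}

```text
time: 2.6
tool_pos: [554.0, -63.0, 180.1]
tcp_rot: [-3.142, -0.0, 2.883]
contact_force: [-0.2, 0.0, -0.5]
grip_width: 40.0
finger_force: 0.0
```

Emit:
{"method": "arm_command", "body": {"gripper": [40,40,40,40,40], "dp": [[0,0,0],[0,0,0],[0,0,0],[0,0,0],[0,0,0]], "twist": [-1,-1,-1,0,0]}}

```text
time: 3.22
tool_pos: [553.8, -62.7, 180.3]
tcp_rot: [3.142, -0.0, 3.14]
contact_force: [0.5, 0.4, 0.2]
grip_width: 39.8
finger_force: 0.0
```

Run:
```python
from h import *
o=get_obs();im=capture("wrist");print(o)
cv2.imwrite("pics/w1.png",im[:,:,::-1])
```

```text
{'time': 3.225, 'joint_positions': array([-2.50282220e-01,  4.40775039e-01,  1.50514423e+00,  3.88993559e-05,
        1.19572520e+00, -1.81926350e+00]), 'dq': array([ 0.00115895, -0.00145958, -0.00148782,  0.00090955, -0.00059805,
       -0.00464251]), 'tau': array([-2.63893988e-02, -4.71955991e+01, -2.34871298e+01, -5.31813665e-02,
        6.58274721e-02, -1.55791221e-02]), 'tool_pos': array([553.83846839, -62.71582087, 180.2900613 ]), 'tcp_rot': array([ 3.14154483e+00, -4.13272305e-05,  3.13976336e+00]), 'contact_force': array([0.4642659 , 0.43338697, 0.18409686]), 'moment': array([ 0.14939038, -0.02258774,  0.04887297]), 'finger_force': 0.0, 'grip_width': 39.812041473192075}
```

View pics/w1.png

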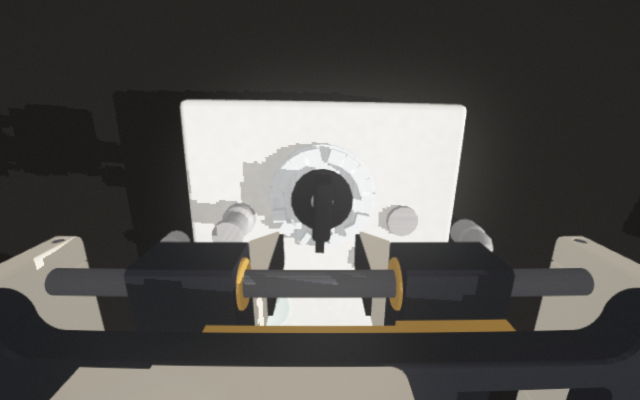

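From above with the tool turned: disc centre (322,199), nose tip (320,250), ferrule foot about (240,213), +74° cap (403,220). I measure from these pixels.

Run:
```python
from h import *
np.set_printoptions(precision=1,suppress=True)
im=cv2.imread("pics/w1.png");o=get_obs()
print(cast("wrist",[(322,199),(320,250),(319,241),(240,214),(403,221),(184,103),(464,107),(322,188),(183,103),(463,108),(194,235),(451,235)],[96,86,90,80,86,80,80,93,80,80,80,80],o))
c=cv2.resize(im[130:260,210:430],None,fx=3.6,fy=3.6,interpolation=cv2.INTER_CUBIC);cv2.imwrite("pics/w1c.png",c)
```

```text
[[ 548.6  -60.8   96. ]
 [ 599.5  -62.4   86. ]
 [ 588.9  -63.3   90. ]
 [ 567.2 -134.1   80. ]
 [ 571.7   10.7   86. ]
 [ 471.7 -173.4   80. ]
 [ 474.9   55.4   80. ]
 [ 540.   -60.8   93. ]
 [ 471.7 -174.2   80. ]
 [ 475.7   54.6   80. ]
 [ 587.6 -178.1   80. ]
 [ 587.7   57.9   80. ]]
```

View pics/w1c.png

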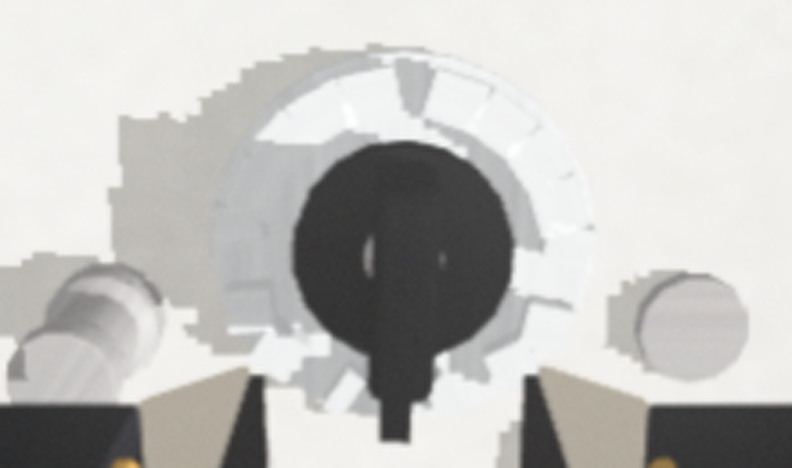

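Run:
```python
from h import *
im=np.mean([capture("wrist")[:,:,1].astype(float) for _ in range(4)],0).astype(np.uint8)
c=im[165:240,265:345]
c=np.clip((c.astype(float)-110)*1.75,0,255).astype(np.uint8)
c=cv2.createCLAHE(3,(3,3)).apply(cv2.resize(c,None,fx=8,fy=8,interpolation=cv2.INTER_CUBIC));cv2.imwrite("pics/w1d.png",c)
```

```text
(no output)
```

View pics/w1d.png

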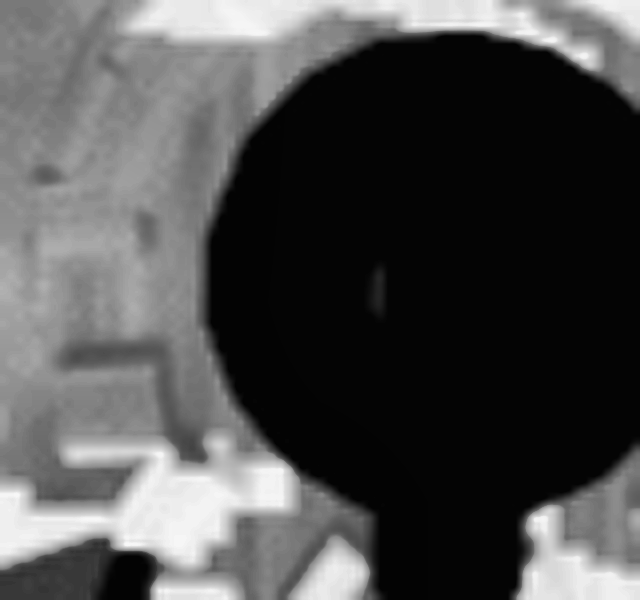

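The contrast crop shows a gap in the collar on the ferrule side between y≈240 and y≈360 at x≈100. That is about the 11 mm width of a notch. I cast its edges to get an angle.

Run:
```python
from h import *
np.set_printoptions(precision=2,suppress=True)
o=get_obs();A=np.array([549.8,-61.])
p=[(100,362),(95,240),(95,232)]
q=cast("wrist",[(265+a/8,165+b/8) for a,b in p]+[(240,214)],[93,93,93,80],o)[:,:2]
d=q-A;print(q,np.arctan2(d[:,1],d[:,0]),np.hypot(*d.T)); m=(q[0]+q[1])/2-A;print(np.arctan2(m[1],m[0]),o['time'])
```

```text
[[ 559.46  -98.34]
 [ 546.07  -98.36]
 [ 545.2   -98.33]
 [ 567.32 -134.02]] [-1.32 -1.67 -1.69 -1.34] [38.57 37.55 37.61 75.09]
-1.4915999783687797 3.475
```

Emit:
{"method": "arm_command", "body": {"gripper": [40,40,40,40,40], "dp": [[0.16,0.07,0.2],[0,0,0.5],[0,0,0.7],[0,0,0.5],[0,0,0]], "twist": [0.3,0,0,0,0]}}

```text
time: 4.1
tool_pos: [549.0, -60.6, 131.6]
tcp_rot: [3.141, -0.003, 3.115]
contact_force: [0.2, -0.6, -0.0]
grip_width: 40.1
finger_force: 0.0
```

Emit:
{"method": "arm_command", "body": {"gripper": [40,40,40,40,40], "dp": [[0,0,0.4],[0,0,0.4],[0,0,0.3],[0,0,0.12],[0,0,0]], "twist": [0,0,0,0,0]}}

```text
time: 4.72
tool_pos: [549.8, -60.7, 102.3]
tcp_rot: [3.142, -0.0, 3.115]
contact_force: [0.1, -0.5, 0.9]
grip_width: 40.0
finger_force: 0.0
```

Run:
```python
from h import *
o=get_obs();im=capture("wrist");print(o['tool_pos'],o['tcp_rot'],o['contact_force'])
cv2.imwrite("pics/w2.png",cv2.resize(im[100:330,180:470,::-1],None,fx=2.5,fy=2.5))
```

```text
[549.75870677 -60.73022269 102.34712527] [ 3.14154319e+00 -1.36534256e-04  3.11538181e+00] [ 0.12907674 -0.5295865   0.88271521]
```

View pics/w2.png

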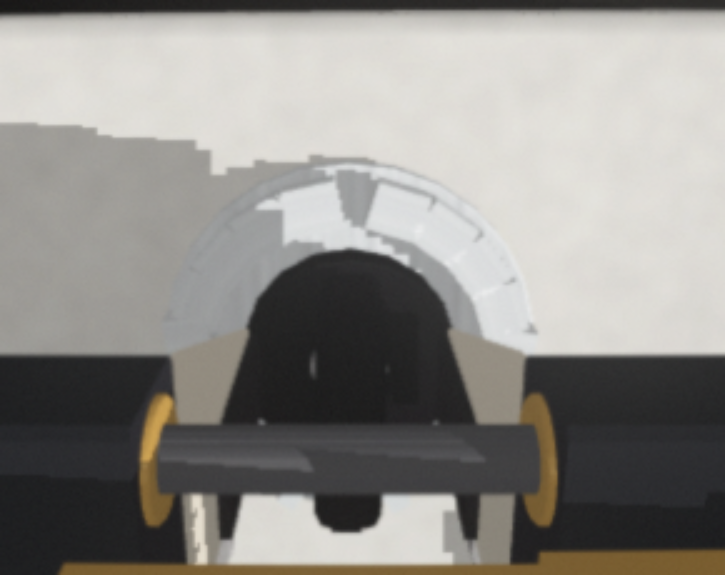

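The bar, at x≈350 in the crop, is centred between the fingers, which stand clear of the disc. I close.

Emit:
{"method": "arm_command", "body": {"gripper": [25,12,10,10,10], "dp": [[0,0,0],[0,0,0],[0,0,0],[0,0,0],[0,0,0]], "twist": [0,0,0,0,0]}}

```text
time: 5.4
tool_pos: [549.9, -60.5, 102.6]
tcp_rot: [3.141, 0.0, 3.115]
contact_force: [0.1, 1.1, 1.1]
grip_width: 13.9
finger_force: 29.9
```

```bash
python3 -c "
from plant import *
o=get_obs();print(o['tool_pos'],o['tcp_rot'],o['contact_force'],o['moment'],o['grip_width'],o['finger_force'])"
```

```text
[549.85889478 -60.53627003 102.64513748] [3.14138288e+00 3.35835853e-04 3.11547685e+00] [0.05590466 1.12480021 1.070488  ] [ 0.4202683 -0.0249671 -0.0728746] 13.941767174580068 29.92690622806549
```

Emit:
{"method": "arm_command", "body": {"gripper": [10,10,10,10,10], "dp": [[0,0,-0.08],[0,0,-0.14],[0,0,-0.16],[0,0,-0.12],[0,0,-0.04]], "twist": [0,0,0,0,0]}}

```text
time: 6.02
tool_pos: [549.8, -60.6, 116.2]
tcp_rot: [3.141, 0.0, 3.115]
contact_force: [0.9, 1.8, -2.3]
grip_width: 14.3
finger_force: 29.9
```

Emit:
{"method": "arm_command", "body": {"gripper": [10,10,10,10,10], "dp": [[0,0,0],[0,0,0],[0,0,0],[0,0,0],[0,0,0]], "twist": [0.3,0.6,0.8,0.8,0.5]}}

```text
time: 6.65
tool_pos: [549.8, -60.5, 116.3]
tcp_rot: [3.141, 0.0, 2.851]
contact_force: [0.9, 3.5, 0.3]
grip_width: 14.0
finger_force: 29.9
```

Run:
```python
from h import *
o=get_obs();im=capture("wrist");print(o['tool_pos'],o['tcp_rot'],o['contact_force'],o['moment'])
cv2.imwrite("pics/w3.png",cv2.resize(im[100:330,180:470,::-1],None,fx=2.5,fy=2.5))
```

```text
[549.83481791 -60.45007106 116.26345266] [3.14114454e+00 2.44734986e-04 2.85095299e+00] [0.91626175 3.49508509 0.32849066] [ 0.75110127 -0.17114489  0.04800797]
```

View pics/w3.png

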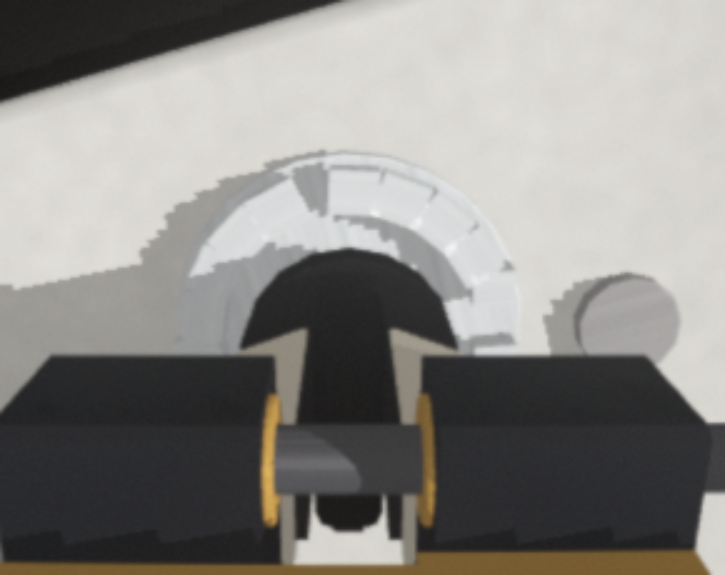

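The knob turns with the gripper and the bar still sits centred in the pads. I go on towards the ferrule.

Emit:
{"method": "arm_command", "body": {"gripper": [10,10,10,10,10], "dp": [[0,0,0],[0,0,0],[0,0,0],[0,0,0],[0,0,0]], "twist": [0.8,0.9,0.9,0.9,0.8]}}

```text
time: 7.32
tool_pos: [550.0, -60.3, 116.2]
tcp_rot: [3.141, 0.0, 2.476]
contact_force: [1.0, 4.5, 0.7]
grip_width: 14.1
finger_force: 29.9
```

Emit:
{"method": "arm_command", "body": {"gripper": [10,10,10,10,10], "dp": [[0,0,0],[0,0,0],[0,0,0],[0,0,0],[0,0,0]], "twist": [0.9,0.9,0.9,0.9,0.7]}}

```text
time: 7.95
tool_pos: [550.1, -60.1, 116.2]
tcp_rot: [3.14, -0.0, 2.101]
contact_force: [1.4, 5.5, 0.3]
grip_width: 13.7
finger_force: 29.9
```

Emit:
{"method": "arm_command", "body": {"gripper": [10,10,10,10,10], "dp": [[0,0,0],[0,0,0],[0,0,0],[0,0,0],[0,0,0]], "twist": [0.8,0.8,0.8,0.6,0.2]}}

```text
time: 8.57
tool_pos: [550.3, -60.1, 116.2]
tcp_rot: [3.14, -0.001, 1.823]
contact_force: [2.4, 5.4, -0.0]
grip_width: 13.9
finger_force: 29.9
```

Emit:
{"method": "arm_command", "body": {"gripper": [10,10,10,10,10], "dp": [[0,0,0],[0,0,0],[0,0,0.07],[0,0,0.08],[0,0,0.05]], "twist": [0.7,0.8,0.45,0,0]}}

```text
time: 9.2
tool_pos: [550.4, -60.1, 111.3]
tcp_rot: [3.14, -0.001, 1.653]
contact_force: [2.8, 5.9, 0.3]
grip_width: 13.5
finger_force: 29.9
```

Emit:
{"method": "arm_command", "body": {"gripper": [10,10,10,10,10], "dp": [[0,0,0.02],[0,0,0.02],[0,0,0.02],[0,0,0],[0,0,0]], "twist": [0,0,0,0,0]}}

```text
time: 9.82
tool_pos: [550.3, -60.1, 109.8]
tcp_rot: [3.14, -0.001, 1.654]
contact_force: [2.7, 6.3, 0.9]
grip_width: 13.8
finger_force: 29.9
```

Emit:
{"method": "arm_command", "body": {"gripper": [10,10,10,10,10], "dp": [[0,0,0.02],[0,0,0.01],[0,0,0],[0,0,0],[0,0,0]], "twist": [0,0,0,0,0]}}

```text
time: 10.45
tool_pos: [550.4, -60.1, 109.1]
tcp_rot: [3.14, -0.001, 1.653]
contact_force: [2.4, 5.5, 0.9]
grip_width: 13.5
finger_force: 29.9
```

Emit:
{"method": "arm_command", "body": {"gripper": [10,10,10,10,10], "dp": [[0,0,0.01],[0,0,0.01],[0,0,0],[0,0,0],[0,0,0]], "twist": [0,0,0,0,0]}}

```text
time: 11.08
tool_pos: [550.4, -60.1, 108.6]
tcp_rot: [3.14, -0.001, 1.653]
contact_force: [1.8, 6.9, 0.1]
grip_width: 13.8
finger_force: 29.9
```

Emit:
{"method": "arm_command", "body": {"gripper": [10,10,10,10,10], "dp": [[0,0,0.01],[0,0,0.01],[0,0,0.01],[0,0,0],[0,0,0]], "twist": [0,0,0,0,0]}}

```text
time: 11.7
tool_pos: [550.3, -60.1, 107.8]
tcp_rot: [3.14, -0.001, 1.653]
contact_force: [2.2, 5.6, 0.7]
grip_width: 13.8
finger_force: 29.9
```

Emit:
{"method": "arm_command", "body": {"gripper": [10,10,10,10,10], "dp": [[0,0,0.01],[0,0,0.01],[0,0,0.01],[0,0,0],[0,0,0]], "twist": [0,0,0,0,0]}}

```text
time: 12.32
tool_pos: [550.4, -60.1, 107.1]
tcp_rot: [3.14, -0.001, 1.653]
contact_force: [1.5, 5.2, 0.4]
grip_width: 13.7
finger_force: 29.9
```

The nose is in the notch, 4.5 mm above home with no resistance. I check the moment before pushing home.

Run:
```python
from h import *
o=get_obs();im=capture("wrist");print(o['contact_force'],o['moment'])
cv2.imwrite("pics/w4.png",cv2.resize(im[100:400,180:470,::-1],None,fx=2,fy=2))
```

```text
[1.48510399 5.22911752 0.43433804] [ 1.04225851 -0.46626046 -0.02309196]
```

Emit:
{"method": "arm_command", "body": {"gripper": [10,10,10,10,10], "dp": [[0,0,0.02],[0,0,0.02],[0,0,0.02],[0,0,0.02],[0,0,0]], "twist": [0,0,0,0,0]}}

```text
time: 13.0
tool_pos: [550.4, -60.1, 105.1]
tcp_rot: [3.14, -0.001, 1.653]
contact_force: [1.9, 6.1, -0.9]
grip_width: 13.7
finger_force: 29.9
```

Emit:
{"method": "arm_command", "body": {"gripper": [10,10,10,10,10], "dp": [[0,0,0.02],[0,0,0.02],[0,0,0.02],[0,0,0.01],[0,0,0]], "twist": [0,0,0,0,0]}}

```text
time: 13.62
tool_pos: [550.4, -60.1, 103.3]
tcp_rot: [3.14, -0.001, 1.654]
contact_force: [2.2, 5.4, -0.5]
grip_width: 13.3
finger_force: 29.9
```

Emit:
{"method": "arm_command", "body": {"gripper": [10,10,10,10,10], "dp": [[0,0,0.01],[0,0,0.01],[0,0,0],[0,0,0],[0,0,0]], "twist": [0,0,0,0,0]}}

```text
time: 14.25
tool_pos: [550.4, -60.1, 102.9]
tcp_rot: [3.14, -0.001, 1.653]
contact_force: [2.9, 5.2, 0.2]
grip_width: 13.5
finger_force: 29.9
```

Emit:
{"method": "arm_command", "body": {"gripper": [10,10,10,10,10], "dp": [[0,0,0.01],[0,0,0.01],[0,0,0],[0,0,0],[0,0,0]], "twist": [0,0,0,0,0]}}

```text
time: 14.88
tool_pos: [550.4, -60.1, 102.6]
tcp_rot: [3.14, -0.001, 1.653]
contact_force: [1.0, 6.2, 3.0]
grip_width: 13.9
finger_force: 29.9
```

Force is starting to rise at the original home height. One or two more small presses.

Emit:
{"method": "arm_command", "body": {"gripper": [10,10,10,10,10], "dp": [[0,0,0.01],[0,0,0],[0,0,0],[0,0,0],[0,0,0]], "twist": [0,0,0,0,0]}}

```text
time: 15.5
tool_pos: [550.4, -60.1, 102.6]
tcp_rot: [3.14, -0.001, 1.653]
contact_force: [0.7, 5.7, 4.6]
grip_width: 13.8
finger_force: 29.9
```

Emit:
{"method": "arm_command", "body": {"gripper": [10,10,10,10,10], "dp": [[0,0,0.01],[0,0,0],[0,0,0],[0,0,0],[0,0,0]], "twist": [0,0,0,0,0]}}

```text
time: 16.12
tool_pos: [550.4, -60.1, 102.6]
tcp_rot: [3.14, -0.001, 1.654]
contact_force: [1.0, 6.1, 5.6]
grip_width: 13.6
finger_force: 29.9
```

The height holds at 102.6 while the force climbs, so the knob is home. I open and retreat straight up.

Emit:
{"method": "arm_command", "body": {"gripper": [20,30,40,40,40], "dp": [[0,0,0],[0,0,0],[0,0,0],[0,0,0],[0,0,0]], "twist": [0,0,0,0,0]}}

```text
time: 16.75
tool_pos: [549.7, -60.8, 101.4]
tcp_rot: [-3.141, 0.0, 1.654]
contact_force: [0.5, 0.5, 0.6]
grip_width: 40.2
finger_force: 0.0
```

Emit:
{"method": "arm_command", "body": {"gripper": [40,40,40,40,40], "dp": [[0,0,-0.3],[0,0,-0.7],[0,0,-1],[0,0,-1],[0,0,-1]], "twist": [0,0,0,0,0]}}

```text
time: 17.38
tool_pos: [549.8, -60.7, 202.9]
tcp_rot: [3.141, 0.0, 1.654]
contact_force: [-0.0, 1.4, -0.3]
grip_width: 39.8
finger_force: 0.0
```

Run:
```python
from h import *
o=get_obs();im=capture("wrist");print(o['tool_pos'],o['contact_force'])
cv2.imwrite("pics/w5.png",im[:,:,::-1])
```

```text
[549.79058624 -60.70947517 202.92086738] [-0.03585526  1.39666143 -0.31309829]
```

View pics/w5.png

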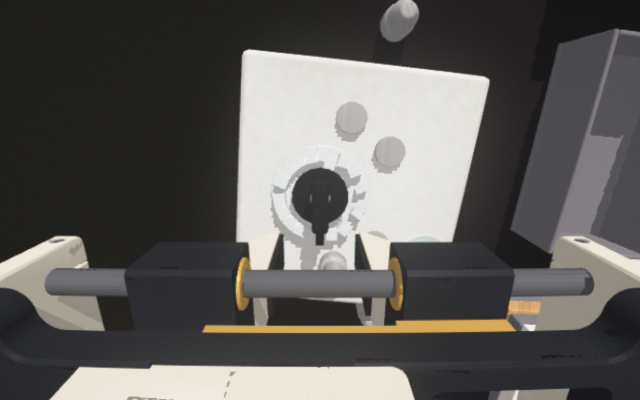

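The knob sits home with its nose at (320,245), next to the ferrule at (334,263). Caps, dish and objective are in place, and the gripper is clear.

```bash
python3 -c "
from plant import *
print(close_job())"
```

```text
the job is handed in; nothing more can be done
None
```

The job is handed in at about 17.5 s of the 45 s allowed: the selector knob is fully home in the ferrule outlet's notch and released, with at most about 7 N sideways and 6 N downward read at the wrist, and nothing else seen to have moved.

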